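# Open the coffee-money till with its key and hold it unlocked

## Task

Please unlock the coffee-money till on the worktop: push the sliding keyhole cover on its top to the right along its rails until it clicks into its open position, take the key with the round head out of the wooden key stand and push it fully home in the lock (it sticks on two sets of pins on the way in and passes them more easily with a little wiggling). Turn the key a quarter turn clockwise to the stop so that the drawer springs ajar, and finish while still holding the key turned, because the lock springs back when let go and I want to pull the drawer out. Leave the other keys in the stand, and leave the mug, the small cup and the egg timer where they are.

Things in the scene. Friction and masses are not known exactly. Their poses are not given: they have to be found in the camera images.
- coin_till: coffee-money till: fixed grey sheet-metal box, 200 mm deep (x), 240 mm wide (y), flat top 85 mm above the worktop. Origin: centre of its underside; x points to its back, z up; the drawer front, with a finger lip 18 mm further out, looks to -x. On top: the lock and its sliding cover near the front, a flush coin slot at (45, -30) mm, the egg timer near (55, 75) mm.
- lock (a point): centre of the keyhole's mouth, on the lock axis, at (-50, 30, 86.5) mm in the till's frame, 1.5 mm above the till's top; axes as the till's. Steel rails 6 mm high run along y at 19 to 24 mm either side of it in x, from y = +27 to -71 mm of it, with 3 mm high cross bars at their ends. The rest of the top within 80 mm is flat but for the cover.
- keyhole_cover (a joint): sliding steel keyhole cover, in m: 0 = closed, centred over the lock; 0.045 = stop at the open end. It slides along the till's -y (to the right seen from the robot). Plate 38 (x) by 36 (y) mm, top 5 mm above the till's top, grip rib on its middle. 1 N of friction; a spring-ball detent at 0.037 to 0.041 takes about 4 to 6 N, beyond it the cover is clicked in, its plate 26 mm clear of the lock axis.
- cover_rib (a point): top centre of the cover's grip rib, 19 mm above the till's top; the rib is 26 mm long (along the till's x), 8 mm thick (along y) and rises 14 mm from the plate. Axes as the till's.
- lock_cylinder (a joint): turn of the lock's plug in rad: 0 = rest position with the slot along the till's x axis, growing clockwise seen from above to its stop at 1.5. A return spring resists with 0.05 N m at rest, growing to 0.13 N m at the stop, and turns it back when released. The drawer is freed at about 1.2.
- keyway (a point): keyhole mouth, turning with the plug: x along the slot, z up. Slot 14 mm long (x), 5.6 mm wide (y), 36 mm deep; its bevelled mouth is 3 mm wider on every side over the top 4 mm. Two pairs of sticky pins stick 2.5 mm in from both short ends; 7 N each pushes them aside for good. The key sticks with its tip 16 and 26 mm deep, until pushed with 8 to 16 N, or less if rocked 1 mm to and fro along x.
- till_drawer (a joint): drawer of the till, position in m: 0 = shut and latched, growing as it comes out towards -x of the till. Once the turned lock has drawn back its bolt a spring pushes it out by itself to about 0.026. It need not be touched.
- key_stand: fixed wooden block, 170 mm (its x) by 50 mm (its y) by 42 mm high, with three upright slots in a row along its x axis, 54 mm apart. Origin: centre of its underside. The three black-headed keys stand in the slots, blade down, heads up, in any order.
- round_key: the till's key, 76 mm long, 35 g. Origin: blade tip (bottom end), 10 mm above the worktop in the stand; z up to the head, x across the blade's width, y its thickness. Blade 12 (x) by 4 (y) by 32 mm, tapered at the tip, fits either way round. Collar 18 x 16 mm at z = 32 to 36 rests on the stand or lock. Head: black round disc 32 mm across, 10 mm thick (y), centre at z = 60; pinch its flat faces.
- square_key: another key, for something else: same blade, head 26 mm wide (x), 10 mm thick, 28 mm high with square outline, top 73 mm from the tip. Origin: tip of the blade. Stays in the stand.
- bar_key: another key, for something else: same blade, head a wide low bar 40 mm wide (x), 10 mm thick, 16 mm high, top 61 mm from the tip. Origin: tip of the blade. Stays in the stand.
- egg_timer: round white egg timer, 65 mm across and 56 mm high, standing loose on the till's top towards the back. Origin: centre of its underside.
- mug_taper: striped mug, 84 mm across and 95 mm high with a handle, loose on the worktop behind the key stand. Origin: centre of its underside, handle included.
- espresso_cup: small dark and white cup, 60 mm across and 53 mm high, with a handle, loose on the worktop at the front. Origin: centre of its underside, handle included.
Things that resemble listed ones, but are neither listed nor needed, are in the scene too. What is shaped like the round_key but blue is not meant.

How it is judged (in metres and radians):
On the way, in this order (a step that is already met when the one before it is completed fails the run):
1. the keyhole cover is pushed to the right and has clicked into its open detent (value of joint keyhole_cover above 0.041 m), for 0.2 s.
2. the round-headed key is fully home in the lock, which has not been turned yet (z of round_key in the frame of keyway below -0.029 m and horizontal distance between round_key and lock below 0.005 m and angle between round_key's own z axis and vertical below 0.12 rad and value of joint lock_cylinder below 0.6 rad and value of joint till_drawer below 0.004 m), for 0.1 s.
3. the key is turned clockwise and the drawer has sprung ajar (value of joint lock_cylinder above 1.3 rad and value of joint till_drawer above 0.012 m), for 0.2 s.
At the end, for the whole second after the job is handed in: Gripper still holds the round-headed key (2 N or more), home in the lock (28 mm deep, within 5 mm of its axis, upright within 0.15 rad), turned clockwise over 1.3 rad; drawer out over 12 mm; cover clicked in beyond 41 mm; the other two keys within 10 mm of their places (all of step 3 and value of joint keyhole_cover above 0.041 m and z of round_key in the frame of keyway below -0.028 m and horizontal distance between round_key and lock below 0.005 m and angle between round_key's own z axis and vertical below 0.15 rad and contact force between the fingers and round_key above 2 N and distance of each of square_key, bar_key from where it was at the start of the episode below 0.01 m); the arm keeps its last pose, push and grip.
It fails at once if another key is pulled out of the stand (distance of any of square_key, bar_key from where it was at the start of the episode above 0.02 m).
It fails at once if the mug, the espresso cup or the egg timer is knocked away (distance of any of mug_taper, espresso_cup, egg_timer from where it was at the start of the episode above 0.03 m).
It also fails if it takes over 61 s, if anything falls off the work surface, if the arm or the gripper's body presses on something with over 40 N, if the wrist force passes 120 N, or if a joint passes its speed limit or range.

## Robot

A 6-joint arm with a two-finger parallel gripper is mounted at the origin on a cart in front of the work surface, level with it; the furniture and walls round the work are solid. World frame = base frame: x ahead of the robot, y to its left, z up, the work surface at z = 0. Lengths are in mm, angles in rad, forces in N, time in s.
With the tool pointing down it reaches from about 350 to 975 mm from the base axis. Payload 7.1 kg.
Tool frame: the origin (TCP) lies midway between the tips of the shut fingers; the grasp point (between the pads) lies 19 mm behind it (ctrl.grip_point_offset is the distance from the TCP to the grasp point, in mm); z points along the fingers, y is the line along which they close (so a half turn about z gives the same grasp; the last joint's range is limited). The gripper opens to 88 mm and grips with 3 to 60 N. Pads are 20 mm wide; open, the fingers measure 115 mm over their backs; the gripper's body (75 mm by 178 mm) begins 61 mm behind the grasp point.
Start: joints at [1.326, 0.423, 1.63, -0, 1.089, -0.019], TCP at [139.898, 609.125, 193.575] pointing down, gripper open.
Joint ranges: [-3, 3], [-0.9, 2.11], [0.09, 2.58], [-1.31, 4.45], [0.11, 2.69], [-2.54, 2.54]. Speed limits (rad/s): [2.39, 2.39, 3.01, 3.14, 3.14, 3.14].

## Interface

Orientations are given as a rotation vector (axis times angle).
In Python, from workcell import get_obs, optics, close_job, spotter, ctrl gives the robot as it stands. The module is installed in compiled form; this text tells all that it offers.
- The arm moves only by the tool move_arm, never from a script. Its argument "rows" is a list of rows, each a list of 5 numbers: the shift along the tool's x, y, z in cm, then the turn about the tool's z in degrees, then the opening in per cent of the stroke, from 0 (shut) to 100 (fully open). A call has 1 to 10 rows; each row shifts and turns the commanded pose from where the row before left it, along the tool's axes as they then stand; what a row does not reach is not made up. A row lasts 1/8 s, in which the tool goes at most 62.5 mm and 10.7 degrees, less where a joint would pass 70% of its speed; a pose out of reach is approached as far as the arm can. A call with a gripper value outside its range is refused whole. The fingers move at their own pace and stop on an object; the grip force is fixed at half the most. Time passes only in rows, so rows that do not move let the fingers close. It gives the time, the measured TCP pose, the force, the opening and the grip force at its end, in the units of the state.
- get_obs(): the state, without advancing time (a new reading comes with each control period).
- optics.get_image(name): name is "scene" or "top" or "wrist"; returns the picture (420x560x3 uint8, blue, green, red); there is no depth.
- optics.calibration(name): a dict with "camera_matrix" (3x3 intrinsics, pixels), "xyz" and "orientation" of the camera in the world. Camera axes: x right, y down, z forward; pixel columns grow to the right and rows downward; lengths in mm; the calibration is good to about 2 mm. A picture is of the moment at which its call begins: read the wrist's pose just before it. calibration takes no time and is no camera call; for the wrist camera it gives the pose at the moment of the call.
- close_job(): hands the job in; it is judged then, once.
Trained networks look in the newest picture that a camera, given by its name, has taken for a name from the list of things; names that differ only in an ending like _2 or _b are one class to them, and where a whole thing is asked for, a point or a joint stands for the part that bears it (a point fixed in the world has none). Each returns a list of dicts, best first, with "conf" (0 to 1); they miss things now and then, are a little off and sometimes report something else, mostly with a low value. They report only what shows in the picture. A call takes as long as a camera call. They do not tell look-alikes from the thing itself.
- spotter.find_in(camera, label): "point" ([column, row] in pixels, amid what is visible of it).
- spotter.regions_of(camera, label): "region" (420x560 bool, what is visible of it) and "point" ([column, row] in pixels, amid what is visible of it).
The state is a dict: "t": time; "qpos": joint angles; "qvel": joint speeds; "joint_torque": joint torques, N m; "ee_pos": TCP position; "orientation": TCP orientation; "ft_force": force on the tool from outside, world axes, zero at the start; "moment": the same for the moment, N m; "width": finger opening in mm; "grasp_force": force on a finger pad.
Only numpy, scipy, OpenCV 4.12 (cv2) and the standard library are available. Lean on these libraries where they do the work, as an engineer would, in place of code of your own. Each camera call takes 0.05 s, during which the arm holds its last target. There are 200 camera calls.

## Working session

There is one attempt and no reset: what is moved stays moved. The work goes in short steps, Python scripts to look and compute and a tool call to move; the robot and the scene stay as the last step left them, time stands still between calls to the robot, and variables do not carry over. Pictures are saved under pics/ and viewed, at most 10 in all, crops included, and the job is handed in when it is done.

Besides the shell and the picture viewer there is one more tool, called after "Request:" as name(argument=value, ...), one argument or row to a line, values as JSON. move_arm: Moves the arm, as the interface text tells. Its arguments: {"type":"object","properties":{"rows":{"type":"array","items":{"type":"array","items":{"type":"number"}}}},"required":["rows"]}

```bash
mkdir -p pics; cat > h.py <<'E'
import numpy as np, cv2
from scipy.spatial.transform import Rotation as R
from workcell import get_obs, optics, close_job, spotter, ctrl
def cam(n):
    c=optics.calibration(n); o=np.array(c['orientation'],float)
    M=o if o.shape==(3,3) else R.from_rotvec(o).as_matrix()
    return np.array(c['camera_matrix'],float),np.array(c['xyz'],float),M
def ray(n,p,z):
    K,t,M=cam(n); d=M@np.linalg.inv(K)@[p[0],p[1],1]; return t+d*(z-t[2])/d[2]
def proj(n,X):
    K,t,M=cam(n); c=K@(M.T@(np.array(X,float)-t)); return c[:2]/c[2]
E
python3 - <<'E'
from h import *
for n in ['scene','top']:
    cv2.imwrite(f'pics/{n}0.png',optics.get_image(n)); print(n,cam(n))
    for l in ['coin_till','keyhole_cover','key_stand','round_key','square_key','bar_key','egg_timer','mug_taper','espresso_cup']:
        print(l,[(np.round(d['point']).tolist(),round(d['conf'],2)) for d in spotter.find_in(n,l)][:4])
o=get_obs();print(o['t'],o['ee_pos'],o['orientation'],o['width'])
E
```

```text
scene (array([[412.90036529,   0.        , 285.73941757],
       [  0.        , 412.90036529, 204.68006822],
       [  0.        ,   0.        ,   1.        ]]), array([193.47864887, 636.08889096, 656.33915836]), array([[-0.85911842, -0.34256388,  0.38021774],
       [-0.51177454,  0.57282759, -0.64027758],
       [ 0.00153676, -0.74466002, -0.6674422 ]]))
coin_till [([316.0, 155.0], 0.56)]
keyhole_cover [([319.0, 151.0], 0.48), ([267.0, 278.0], 0.25)]
key_stand [([266.0, 279.0], 0.85)]
round_key [([269.0, 260.0], 0.76), ([299.0, 211.0], 0.66), ([234.0, 227.0], 0.59), ([214.0, 311.0], 0.59)]
square_key [([286.0, 239.0], 0.72)]
bar_key [([255.0, 281.0], 0.48)]
egg_timer [([275.0, 136.0], 0.67)]
mug_taper [([197.0, 204.0], 0.71)]
espresso_cup [([344.0, 248.0], 0.85)]
top (array([[524.19343176,   0.        , 273.37211794],
       [  0.        , 524.19343176, 216.1958681 ],
       [  0.        ,   0.        ,   1.        ]]), array([ 441.28811644,   77.08655628, 1174.34033548]), array([[ 0.01354566, -0.99496763,  0.09927704],
       [-0.99985566, -0.01245973,  0.01155035],
       [-0.01025526, -0.09941917, -0.99499279]]))
coin_till [([396.0, 209.0], 0.95)]
keyhole_cover [([376.0, 221.0], 0.82)]
key_stand [([223.0, 251.0], 0.93)]
round_key [([156.0, 239.0], 0.57), ([240.0, 198.0], 0.55), ([213.0, 250.0], 0.51), ([286.0, 242.0], 0.39)]
square_key [([243.0, 252.0], 0.53), ([250.0, 141.0], 0.39)]
bar_key [([377.0, 250.0], 0.53), ([194.0, 254.0], 0.51), ([377.0, 222.0], 0.17)]
egg_timer [([361.0, 163.0], 0.64)]
mug_taper [([250.0, 139.0], 0.7)]
espresso_cup [([276.0, 302.0], 0.64)]
1.0 [139.90325627 609.13534754 193.59513011] [3.53914573e-01 3.12158092e+00 4.43323594e-05] 87.53112806544813
```

```bash
python3 - <<'E'
import cv2,numpy as np
a=cv2.imread('pics/scene0.png')[90:350,170:430]; b=cv2.imread('pics/top0.png')[110:330,130:480]
cv2.imwrite('pics/c1.png',cv2.resize(a,(600,600),interpolation=cv2.INTER_CUBIC))
cv2.imwrite('pics/c2.png',cv2.resize(b,(800,503),interpolation=cv2.INTER_CUBIC))
E
```

```text
(no output)
```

View pics/c1.png

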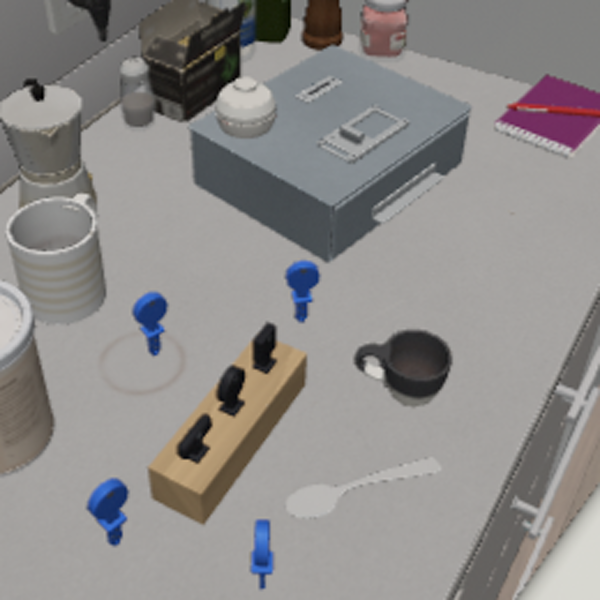

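View pics/c2.png

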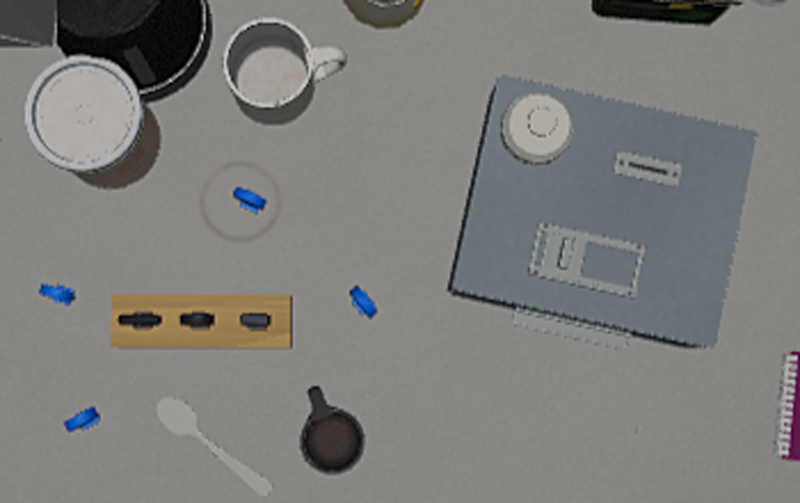

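The three black heads in the stand are the candidates, in original top-view pixels: bar key at (191,250), round key at (216,250), square key at (242,250). The four blue decoys are at about (239,197), (155,238), (289,242) and (166,293). I choose the middle one, whose round disc shows in the scene view at (270,257). The cover rib is at top (377,220).

```bash
python3 - <<'E'
from h import *
s=800/350
def P(x,y,z): return ray('top',(130+(x+.5)/s-.5,110+(y+.5)/s-.5),z)
T=np.array([P(*p,85)[:2] for p in [(498,77),(755,131),(712,347),(450,291)]])
print(T.round(1)); c=T.mean(0)
dl=(T[0]+T[3]-T[1]-T[2])/2; df=(T[0]+T[1]-T[2]-T[3])/2
print('till',c,np.linalg.norm(dl),np.linalg.norm(df),np.arctan2(-dl[0],dl[1]),np.arctan2(df[1],df[0]))
S=np.array([P(*p,42)[:2] for p in [(111,296),(292,295),(292,348),(112,347)]])
print('stand',S.mean(0),S.round(1)); 
Rl=np.array([P(*p,91)[:2] for p in [(540,224),(645,245),(635,297),(530,275)]]); print('rails',Rl.round(1),Rl.mean(0))
print('rib',P(565,252,104)); 
for p,z in [((140,320),70),((197,320),86),((256,320),83)]: print(P(*p,z))
optics.get_image('top')
spotter
for l in ['coin_till','key_stand']:
    optics.get_image('top'); m=spotter.regions_of('top',l)[0]['region'].astype(np.uint8)
    r=cv2.minAreaRect(max(cv2.findContours(m,0,2)[0],key=cv2.contourArea)); print(l,r)
    z=85 if l=='coin_till' else 42
    print(np.array([ray('top',p,z)[:2] for p in cv2.boxPoints(r)]).round(1))
optics.get_image('scene')
for p,z in [((270,257),70),]: print('scene round',ray('scene',p,z))
print('wrist',cam('wrist'))
E
```

```text
[[ 706.6  -65.1]
 [ 658.7 -300.9]
 [ 460.3 -258. ]
 [ 507.9  -21.5]]
till [ 583.36133242 -161.37282907] 240.93532253987973 203.25178872019544 -0.19957326433588402 -0.21483446984031326
stand [478.65952883 208.89059439] [[501.6 295.5]
 [504.8 124. ]
 [454.8 123.1]
 [453.5 293. ]]
rails [[ 569.5 -102.4]
 [ 551.5 -197.3]
 [ 504.2 -187.7]
 [ 522.9  -93.2]] [ 537.02731804 -145.12760119]
rib [ 542.97738607 -122.47266203  104.        ]
[478.31321631 262.58817384  70.        ]
[478.46016565 208.05489062  86.        ]
[479.271234   154.65653759  83.        ]
coin_till ((392.99407958984375, 206.27645874023438), (120.07099151611328, 105.75358581542969), 12.52880859375)
[[ 491.5  -13.9]
 [ 710.4  -61.5]
 [ 657.4 -307.3]
 [ 441.  -255.4]]
key_stand ((217.5, 250.5), (23.0, 79.0), 90.0)
[[502.1 296.1]
 [504.3 125. ]
 [454.7 124.1]
 [452.4 294.5]]
scene round [477.89748177 214.19727811  70.        ]
wrist (array([[293.85811863,   0.        , 281.21977607],
       [  0.        , 293.85811863, 215.21484783],
       [  0.        ,   0.        ,   1.        ]]), array([ 72.34942828, 624.68888781, 384.90518464]), array([[ 2.24274673e-01,  9.43098445e-01,  2.45491737e-01],
       [ 9.74525913e-01, -2.16954314e-01, -5.68337024e-02],
       [-3.39284858e-04,  2.51984419e-01, -9.67731232e-01]]))
```

```bash
cat >> h.py <<'E'
def go(t,yang=None):
    o=get_obs(); M=R.from_rotvec(o['orientation']).as_matrix()
    ya=np.arctan2(M[1,1],M[0,1])
    print('t',round(o['t'],2),'pos',np.round(o['ee_pos'],1),'yang',round(ya,3),'w',round(o['width'],1),'g',np.round(o['grasp_force'],1),'f',np.round(o['ft_force'],1),'tool z',M[:,2].round(4))
    if t is not None: print('shift cm',(M.T@(np.array(t)-o['ee_pos'])/10).round(3),'turn deg',None if yang is None else np.degrees(ya-yang).round(2))
E
python3 -c "
from h import *
go([548.8,-86.8,160],1.368)"
```

```text
t 1.3 pos [139.9 609.1 193.6] yang 1.345 w 88.1 g 0.0 f [1.3 0.  0.1] tool z [-0.  0. -1.]
shift cm [-55.434 -58.673   3.356] turn deg -1.32
```

Request:
move_arm(
  rows=[
    [-2,-2.1,0,0,0],
    [-4,-4.2,0,0,0],
    [-4,-4.2,0,0,0],
    [-4,-4.2,0,0,0],
    [-4,-4.2,0,0,0],
    [-4,-4.2,0,0,0],
    [-4,-4.2,0,0,0],
    [-4,-4.2,0,0,0],
    [-4,-4.2,0,0,0],
    [-4,-4.2,0.5,0,0],
  ],
)

```text
t: 2.55
ee_pos: [422.2, 133.6, 189.2]
orientation: [0.354, 3.12, 0.001]
ft_force: [1.2, 1.2, -0.2]
width: 0.8
grasp_force: 0.0
```

Request:
move_arm(
  rows=[
    [-4,-4.2,0.5,0,0],
    [-4,-4.2,0.5,0,0],
    [-4,-4.2,0.5,0,0],
    [-4,-4.2,0.5,0,0],
    [-1.5,-2.2,0.5,-1.3,0],
    [0,0,0,0,0],
    [0,0,0,0,0],
  ],
)

```text
t: 3.42
ee_pos: [548.4, -88.5, 163.5]
orientation: [-0.319, -3.125, -0.0]
ft_force: [-0.6, -0.5, 0.3]
width: 0.2
grasp_force: 0.0
```

```bash
python3 -c "
from h import *
go([548.8,-86.8,160],1.368)
im=optics.get_image('wrist');cv2.imwrite('pics/w1.png',im)
L=np.array([541.5,-122,0]);print(proj('wrist',L+[0,0,104]),proj('wrist',L+[0,0,86.5]))
print([(d['point'],d['conf']) for d in spotter.find_in('wrist','cover_rib')])
"
```

```text
t 3.42 pos [548.4 -88.5 163.5] yang 1.367 w 0.2 g 0.0 f [-0.6 -0.5  0.3] tool z [-6.e-04  4.e-04 -1.e+00]
shift cm [-0.005  0.178  0.354] turn deg -0.04
[242.34875569 219.57708636] [244.72527522 214.64509879]
[([245.0, 217.5], 0.91)]
```

View pics/w1.png

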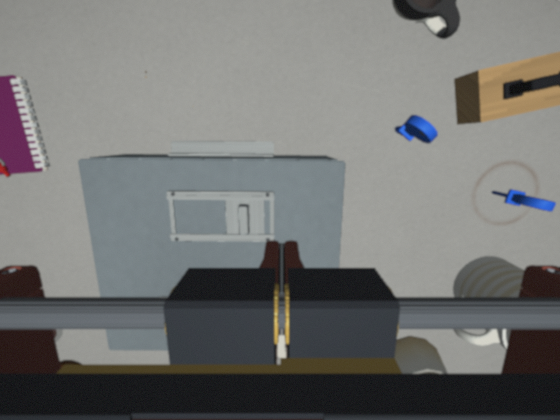

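The wrist view shows the rib at (245,219), the rails running from row 192 to row 242, and the shut fingers at column 282, on the closed side of the rib.

```bash
python3 -c "
from h import *
print('rib',ray('wrist',(244,219),104)); c=[ray('wrist',p,91)[:2] for p in [(168,193),(273,193),(273,241),(168,241)]]
c=np.array(c);print(c.round(1)); m=c.mean(0); Rt=R.from_euler('z',-.203).as_matrix()[:2,:2]; print('lock from rails',m+Rt@[0,22])
im=cv2.imread('pics/w1.png')[170:260,150:290];cv2.imwrite('pics/w1c.png',cv2.resize(im,None,fx=5,fy=5,interpolation=cv2.INTER_CUBIC))
L=np.array([541.5,-122]); e=L+Rt@[0,33]; go([*e,93.5],1.368)"
```

```text
rib [ 541.44149002 -120.33897773  104.        ]
[[ 506.8 -184.8]
 [ 526.   -91.1]
 [ 571.2 -100.8]
 [ 551.2 -198.5]]
lock from rails [ 543.22530712 -122.27695361]
t 3.52 pos [548.5 -88.1 163.8] yang 1.369 w 0.6 g 0.0 f [-1.   0.4  0.8] tool z [-1.e-04  1.e-04 -1.e+00]
shift cm [ 4.00e-03 -1.62e-01  7.03e+00] turn deg 0.04
```

View pics/w1c.png

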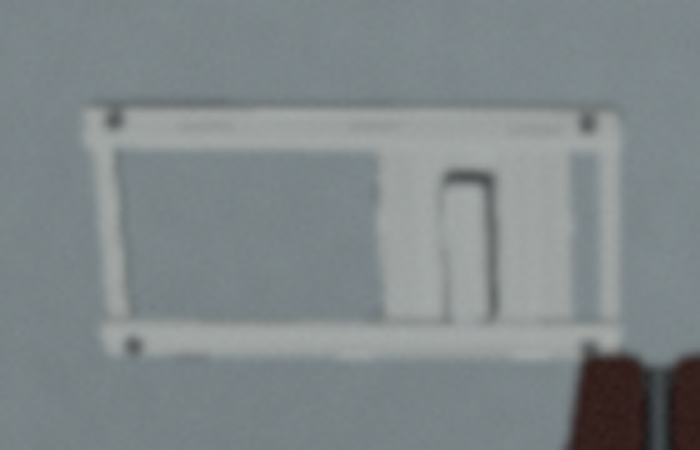

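Request:
move_arm(
  rows=[
    [0,0,3.0,0,0],
    [0,0,3.0,0,0],
    [0,0,1.0,0,0],
    [0,0,0,0,0],
  ],
)

```text
t: 4.03
ee_pos: [548.7, -88.5, 93.6]
orientation: [-0.317, -3.125, -0.0]
ft_force: [0.1, -0.9, 1.0]
width: 0.6
grasp_force: 0.0
```

Request:
move_arm(
  rows=[
    [0,-1,0,0,0],
    [0,-1,0,0,0],
    [0,-1,0,0,0],
    [0,-1,0,0,0],
    [0,-0.5,0,0,0],
    [0,0,0,0,0],
  ],
)

```text
t: 4.78
ee_pos: [539.8, -133.7, 93.6]
orientation: [-0.32, -3.125, 0.0]
ft_force: [0.3, -0.1, 0.4]
width: 0.1
grasp_force: 0.0
```

Request:
move_arm(
  rows=[
    [0,-0.4,0,0,0],
    [0,-0.4,0,0,0],
    [0,-0.4,0,0,0],
    [0,-0.2,0,0,0],
    [0,0,0,0,0],
  ],
)

```text
t: 5.4
ee_pos: [537.0, -147.1, 93.6]
orientation: [-0.319, -3.125, -0.0]
ft_force: [-0.1, -0.6, -0.1]
width: 0.7
grasp_force: 0.0
```

```bash
python3 -c "
from h import *
go([548.8,-86.8,160],1.368)
im=optics.get_image('wrist')[170:340,150:290];cv2.imwrite('pics/w2.png',cv2.resize(im,None,fx=3.5,fy=3.5,interpolation=cv2.INTER_CUBIC))"
```

```text
t 5.4 pos [ 537.  -147.1   93.6] yang 1.367 w 0.7 g 0.0 f [-0.1 -0.6 -0.1] tool z [-0.  0. -1.]
shift cm [ 0.062  6.144 -6.641] turn deg -0.03
```

Request:
move_arm(
  rows=[
    [0,-0.2,0,0,0],
    [0,-0.2,0,0,0],
    [0,0,0,0,0],
  ],
)

```text
t: 5.82
ee_pos: [536.2, -151.0, 93.6]
orientation: [-0.319, -3.125, 0.0]
ft_force: [0.7, 1.2, 1.0]
width: 0.5
grasp_force: 0.0
```

View pics/w2.png

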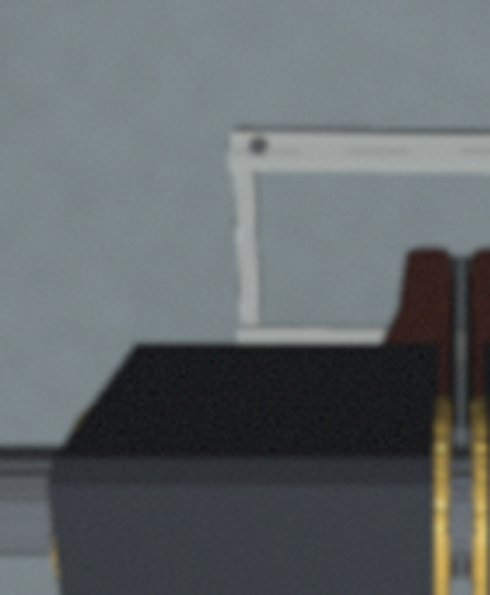

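```bash
python3 -c "
from h import *
im=optics.get_image('wrist')[150:300,170:370];cv2.imwrite('pics/w3.png',cv2.resize(im,None,fx=4,fy=4,interpolation=cv2.INTER_CUBIC))"
```

```text
(no output)
```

View pics/w3.png

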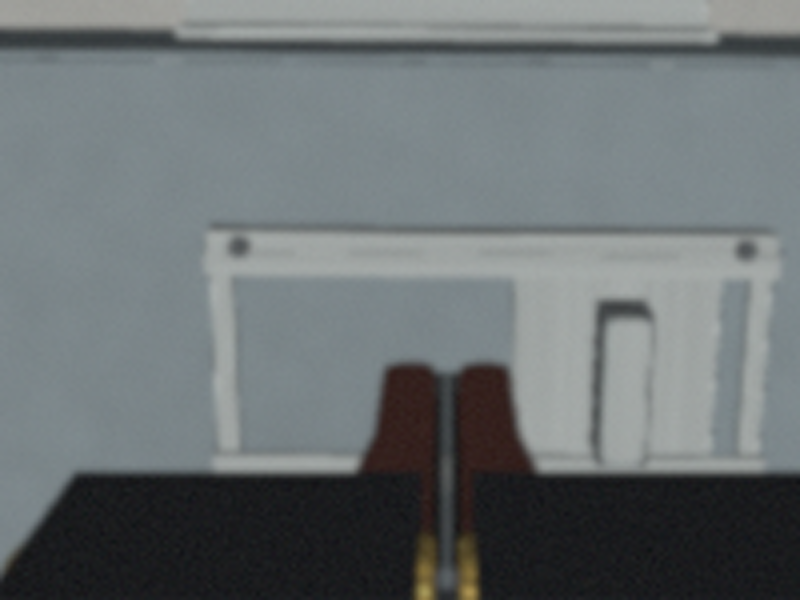

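```bash
python3 -c "
from h import *
o=get_obs();p=o['ee_pos'];print(p)
M=R.from_rotvec(o['orientation']).as_matrix()
for dx in (10,0,-10):
  for z in (93.6,104,110): print(dx,z,proj('wrist',p+M@[dx,0,0]+[0,0,z-p[2]]).round(1))
print('finger tip at',(170+447/4,150+368/4),'rib top near/far',[(170+625/4,150+r/4) for r in (318,465)])
for z in (91,104,118): print(z,ray('wrist',(170+625/4,150+318/4),z))
for z in (85,91,104): print('rail corners',z,[ray('wrist',(170+a/4,150+b/4),z).round(1) for a,b in [(208,232),(778,234)]])
print('front edge top',ray('wrist',(280,150+48/4),85))
print(cam('wrist')[1])"
```

```text
[ 536.20536342 -150.95229758   93.55954078]
10 93.6 [281.3 228.7]
10 104 [281.2 233.5]
10 110 [281.2 236.5]
0 93.6 [281.3 242.6]
0 104 [281.3 248. ]
0 110 [281.3 251.4]
-10 93.6 [281.3 256.1]
-10 104 [281.3 262.2]
-10 110 [281.3 265.9]
finger tip at (281.75, 242.0) rib top near/far [(326.25, 229.5), (326.25, 266.25)]
91 [ 534.04756688 -118.78034596   91.        ]
104 [ 529.64266448 -119.99498253  104.        ]
118 [ 524.89892343 -121.30305268  118.        ]
rail corners 85 [array([ 505.8, -187. ,   85. ]), array([526.3, -89.5,  85. ])]
rail corners 91 [array([ 504.7, -185.5,   91. ]), array([524.6, -90.9,  91. ])]
rail corners 104 [array([ 502.3, -182.2,  104. ]), array([520.8, -94. , 104. ])]
front edge top [ 482.98869294 -140.82759579   85.        ]
[ 468.34308426 -136.89812927  284.9108284 ]
```

The shut fingers passed over the rib without moving it. It still sits at (326,247), so the cover is still closed. I'll check the true fingertip height by touching down on the clear top between the rails.

Request:
move_arm(
  rows=[
    [0,-1.0,0,0,0],
    [0,0,0.4,0,0],
    [0,0,0.2,0,0],
    [0,0,0,0,0],
  ],
)

```text
t: 6.38
ee_pos: [534.0, -160.6, 87.3]
orientation: [-0.319, -3.125, -0.0]
ft_force: [0.7, 0.4, -0.4]
width: 0.3
grasp_force: 0.0
```

Request:
move_arm(
  rows=[
    [0,0,0.2,0,0],
    [0,0,0.0,0,0],
  ],
)

```text
t: 6.62
ee_pos: [534.1, -160.6, 85.4]
orientation: [-0.318, -3.125, -0.0]
ft_force: [0.3, -0.4, -0.9]
width: 0.7
grasp_force: 0.0
```

Request:
move_arm(
  rows=[
    [0,0,0.2,0,0],
    [0,0,0.0,0,0],
  ],
)

```text
t: 6.88
ee_pos: [534.1, -160.6, 83.4]
orientation: [-0.318, -3.125, -0.0]
ft_force: [-0.4, -0.4, 0.8]
width: 1.0
grasp_force: 0.0
```

```bash
python3 -c "
from h import *
im=optics.get_image('top')[190:260,340:430];a=cv2.resize(im,(400,311),interpolation=cv2.INTER_CUBIC)
im=optics.get_image('scene')[110:190,270:370];b=cv2.resize(im,(389,311),interpolation=cv2.INTER_CUBIC)
cv2.imwrite('pics/ts.png',np.hstack([a,b]));print(proj('scene',[534,-160.6,84]),proj('scene',[534,-160.6,104]),proj('top',[534,-160.6,84]))"
```

```text
[331.93603561 145.33945574] [332.56026101 138.45457328] [393.49553281 225.37812791]
```

View pics/ts.png

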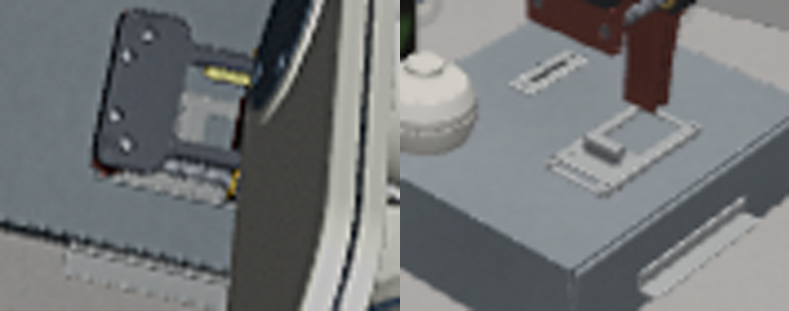

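```bash
python3 -c "
from h import *
print(ctrl.grip_point_offset,[a for a in dir(ctrl) if a[0]!='_'])
go([541,-121.7,83])
# finger tip candidates: pixels to till-frame fit
for dx in (10,0,-10):
  for dz in (0,10,20,30): print(dx,dz,proj('scene',[534-dx,-160.6,83.4+dz]).round(1))"
```

```text
18.700000000000003 ['Unreachable', 'grip_point_offset']
t 6.97 pos [ 534.2 -160.7   83.5] yang 1.368 w 0.6 g 0.0 f [ 0.5  0.  -0. ] tool z [-1.e-04 -0.e+00 -1.e+00]
shift cm [0.119 3.954 0.053] turn deg None
10 0 [335.6 146.7]
10 10 [335.9 143.3]
10 20 [336.2 139.8]
10 30 [336.6 136.3]
0 0 [331.9 145.5]
0 10 [332.2 142.1]
0 20 [332.5 138.7]
0 30 [332.9 135.2]
-10 0 [328.3 144.4]
-10 10 [328.6 141. ]
-10 20 [328.9 137.5]
-10 30 [329.2 134. ]
```

Request:
move_arm(
  rows=[
    [0,0,0.3,0,0],
    [0,0,0.3,0,0],
    [0,0,0.0,0,0],
  ],
)

```text
t: 7.35
ee_pos: [533.9, -160.6, 77.2]
orientation: [-0.318, -3.125, -0.0]
ft_force: [-0.7, -1.1, 0.4]
width: 0.3
grasp_force: 0.0
```

Request:
move_arm(
  rows=[
    [0,0,0.3,0,0],
    [0,0,0.3,0,0],
    [0,0,0.0,0,0],
  ],
)

```text
t: 7.72
ee_pos: [534.0, -160.6, 71.3]
orientation: [-0.318, -3.125, -0.0]
ft_force: [0.6, 0.3, -0.4]
width: 0.2
grasp_force: 0.0
```

Request:
move_arm(
  rows=[
    [0,0,0.2,0,0],
    [0,0,0.2,0,0],
    [0,0,0.0,0,0],
  ],
)

```text
t: 8.1
ee_pos: [534.1, -160.6, 67.4]
orientation: [-0.318, -3.125, -0.0]
ft_force: [-0.5, 0.4, -0.8]
width: 0.3
grasp_force: 0.0
```

Request:
move_arm(
  rows=[
    [0,0,0.2,0,0],
    [0,0,0.0,0,0],
  ],
)

```text
t: 8.35
ee_pos: [534.1, -160.7, 65.4]
orientation: [-0.319, -3.125, -0.0]
ft_force: [-0.5, 0.3, 0.8]
width: 0.6
grasp_force: 0.0
```

Request:
move_arm(
  rows=[
    [0,0,0.2,0,0],
    [0,0,0.0,0,0],
  ],
)

```text
t: 8.6
ee_pos: [534.1, -160.6, 63.4]
orientation: [-0.318, -3.125, -0.0]
ft_force: [-0.1, -0.3, 0.7]
width: 0.5
grasp_force: 0.0
```

Request:
move_arm(
  rows=[
    [0,0,0.1,0,0],
    [0,0,0.0,0,0],
  ],
)

```text
t: 8.85
ee_pos: [534.2, -160.7, 62.5]
orientation: [-0.318, -3.125, 0.0]
ft_force: [-0.6, -0.6, -0.6]
width: 0.1
grasp_force: 0.0
```

Request:
move_arm(
  rows=[
    [0,0,0.1,0,0],
    [0,0,0.1,0,0],
    [0,0,0,0,0],
  ],
)

```text
t: 9.22
ee_pos: [534.1, -160.6, 60.5]
orientation: [-0.318, -3.125, -0.0]
ft_force: [0.4, 0.9, -0.2]
width: 0.5
grasp_force: 0.0
```

```bash
python3 -c "
from h import *
a=optics.get_image('scene')[110:190,270:370];b=optics.get_image('wrist')[170:280,200:340]
cv2.imwrite('pics/ts2.png',np.hstack([cv2.resize(a,(389,311),interpolation=2),cv2.resize(b,(396,311),interpolation=2)]))
go([548.5,-88,70])"
```

```text
t 9.32 pos [ 534.2 -160.7   60.5] yang 1.368 w 0.4 g 0.0 f [ 0.9 -0.1 -0.4] tool z [-1.e-04  0.e+00 -1.e+00]
shift cm [ 0.064  7.405 -0.945] turn deg None
```

View pics/ts2.png

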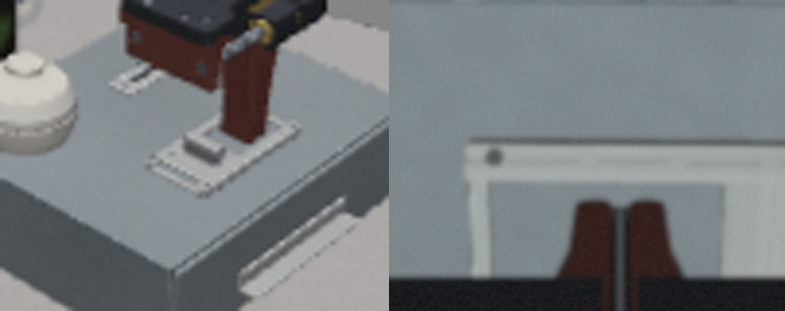

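The picture shows the tip just above the till top when the TCP reads 60.5. So the real tips sit about 25 mm behind the stated TCP, and I'll use that from here.

Request:
move_arm(
  rows=[
    [0,0,-3.2,0,0],
    [0,2.5,0,0,0],
    [0,2.5,0,0,0],
    [0,2.4,0,0,0],
    [0,0,0,0,0],
    [0,0,2.4,0,0],
    [0,0,0,0,0],
  ],
)

```text
t: 10.2
ee_pos: [547.7, -88.6, 67.4]
orientation: [-0.319, -3.122, -0.0]
ft_force: [-1.1, 0.5, -0.5]
width: 0.6
grasp_force: 0.0
```

Request:
move_arm(
  rows=[
    [0,-1,0,0,0],
    [0,-1,0,0,0],
    [0,-1,0,0,0],
    [0,-1,0,0,0],
    [0,-0.5,0,0,0],
    [0,0,0,0,0],
  ],
)

```text
t: 10.95
ee_pos: [539.9, -132.8, 68.6]
orientation: [-0.319, -3.125, 0.0]
ft_force: [-0.3, -0.1, -0.1]
width: 0.3
grasp_force: 0.0
```

Request:
move_arm(
  rows=[
    [0,-0.4,0,0,0],
    [0,-0.4,0,0,0],
    [0,-0.4,0,0,0],
    [0,0,0,0,0],
  ],
)

```text
t: 11.45
ee_pos: [537.5, -144.2, 68.5]
orientation: [-0.319, -3.125, 0.0]
ft_force: [0.0, 1.2, 0.1]
width: 0.4
grasp_force: 0.3
```

Request:
move_arm(
  rows=[
    [0,-0.3,0,0,0],
    [0,-0.3,0,0,0],
    [0,0,0,0,0],
  ],
)

```text
t: 11.82
ee_pos: [536.4, -150.3, 68.5]
orientation: [-0.318, -3.125, 0.001]
ft_force: [-0.6, -0.3, -0.4]
width: 0.1
grasp_force: 0.1
```

Request:
move_arm(
  rows=[
    [0,-0.3,0,0,0],
    [0,0,0,0,0],
  ],
)

```text
t: 12.08
ee_pos: [535.9, -153.1, 68.6]
orientation: [0.319, 3.125, -0.0]
ft_force: [-0.3, 0.2, -0.2]
width: 0.3
grasp_force: 0.1
```

```bash
python3 -c "
from h import *
go(None)
optics.get_image('wrist')
print('closed rib px',proj('wrist',[542,-121.5,104]))
u=np.array([-.2016,-.979,0])
print('open',proj('wrist',np.array([542,-121.5,104])+45*u))
for l in ['cover_rib','keyhole_cover']:
  for d in spotter.find_in('wrist',l): print(l,d['point'],d['conf'],'travel',(ray('wrist',d['point'],104 if 'rib' in l else 92)-[542,-121.5,104])@u)"
```

```text
t 12.07 pos [ 535.9 -153.1   68.6] yang 1.368 w 0.3 g 0.1 f [-0.3  0.2 -0.2] tool z [ 2.e-04 -2.e-04 -1.e+00]
closed rib px [337.5035944  262.96164205]
open [258.95056417 262.97785843]
cover_rib [249.8, 243.8] 0.75 travel 49.84013133102671
cover_rib [283.8, 157.7] 0.67 travel 30.799233633274756
cover_rib [284.8, 220.0] 0.36 travel 30.188650281427904
keyhole_cover [251.1, 242.5] 0.6 travel 50.3517830289284
```

Request:
move_arm(
  rows=[
    [0,-0.3,0,0,0],
    [0,0,0,0,0],
  ],
)

```text
t: 12.48
ee_pos: [535.9, -153.5, 68.7]
orientation: [0.321, 3.125, 0.006]
ft_force: [4.0, 13.8, 1.3]
width: 0.3
grasp_force: 7.0
```

Request:
move_arm(
  rows=[
    [0,0.4,0,0,0],
    [0,0.2,-5,0,0],
    [2,5,-2,0,0],
    [2,5.5,0,0,50],
    [2,5.5,0,0,100],
    [2,5.5,0,0,100],
    [2,5.5,0,0,100],
    [2,5.2,0,0,100],
    [0.9,1.5,0,0,100],
  ],
)

```text
t: 13.6
ee_pos: [477.7, 208.5, 138.7]
orientation: [0.313, 3.125, 0.0]
ft_force: [-0.4, -0.1, -0.4]
width: 57.2
grasp_force: 0.0
```

Request:
move_arm(
  rows=[
    [0,0,0,9.8,100],
    [0,0,0,9.8,100],
    [0,0,0,9.8,100],
    [0,0,0,9.8,100],
    [0,0,0,9.8,100],
    [0,0,0,9.8,100],
    [0,0,0,9.8,100],
    [0,0,0,9.8,100],
    [0,0,0,0,100],
  ],
)

```text
t: 14.72
ee_pos: [478.2, 205.2, 138.6]
orientation: [2.221, 2.221, -0.001]
ft_force: [-0.3, -0.9, -1.2]
width: 87.5
grasp_force: 0.0
```

```bash
python3 -c "
from h import *
go([478.4,208.2,26],0)
im=optics.get_image('wrist');cv2.imwrite('pics/w4.png',im)
print('pred',proj('wrist',[478.4,208.2,80]))
for l in ['round_key','square_key','bar_key']:
  for d in spotter.find_in('wrist',l): print(l,d['point'],d['conf'],ray('wrist',d['point'],78).round(1))"
```

```text
t 14.72 pos [478.2 205.2 138.6] yang 0.0 w 87.5 g 0.0 f [-0.3 -0.9 -1.2] tool z [-0.e+00 -5.e-04 -1.e+00]
shift cm [ 0.301  0.019 11.255] turn deg 0.01
pred [282.37719607 216.08972618]
round_key [284.6, 207.5] 0.93 [480.3 215.7  78. ]
round_key [301.0, 347.9] 0.92 [497.5  71.   78. ]
round_key [400.0, 247.8] 0.9 [585.8 178.1  78. ]
round_key [174.3, 86.0] 0.77 [392.2 314.6  78. ]
round_key [312.1, 53.3] 0.76 [501.  338.3  78. ]
square_key [285.0, 261.7] 0.76 [480.9 164.4  78. ]
bar_key [280.6, 146.3] 0.58 [476.8 268.4  78. ]
```

View pics/w4.png

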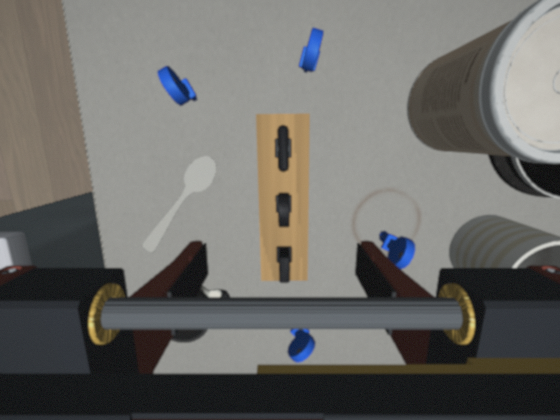

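The wrist view shows the round key in the middle at (284,208), with the bar key at (283,148) and the square key at (284,265). The path down is clear.

Request:
move_arm(
  rows=[
    [0.3,0.1,4,-0.5,100],
    [0,0,4,0,100],
    [0,0,3.2,0,100],
    [0,0,0,0,100],
  ],
)

```text
t: 15.42
ee_pos: [477.3, 208.4, 24.7]
orientation: [-2.21, -2.231, 0.007]
ft_force: [0.4, 0.1, 0.5]
width: 88.2
grasp_force: 0.0
```

Request:
move_arm(
  rows=[
    [0,0,0,0,5],
    [0,0,0,0,5],
    [0,0,0,0,5],
    [0,0,0,0,5],
    [0,0,0,0,5],
    [0,0,0,0,5],
    [0,0,0,0,5],
  ],
)

```text
t: 16.3
ee_pos: [479.1, 209.2, 26.6]
orientation: [-2.212, -2.23, 0.0]
ft_force: [0.2, 0.4, -0.0]
width: 21.1
grasp_force: 0.0
```

```bash
python3 -c "
from h import *
go([478.4,208.2,26],0)
a=optics.get_image('scene')[210:310,210:330];b=optics.get_image('wrist')[130:280,190:370]
cv2.imwrite('pics/g.png',np.hstack([cv2.resize(a,(396,330),interpolation=2),cv2.resize(b,(396,330),interpolation=2)]))"
```

```text
t 16.3 pos [479.1 209.2  26.6] yang 0.008 w 21.1 g 0.0 f [ 0.2  0.4 -0. ] tool z [-0. -0. -1.]
shift cm [-0.097 -0.066  0.055] turn deg 0.47
```

Request:
move_arm(
  rows=[
    [0,0,0,0,0],
    [0,0,0,0,0],
    [0,0,0,0,0],
    [0,0,0,0,0],
  ],
)

```text
t: 16.9
ee_pos: [479.4, 209.3, 26.6]
orientation: [2.212, 2.23, 0.001]
ft_force: [1.9, -0.2, -1.7]
width: 9.7
grasp_force: 30.0
```

```bash
python3 -c "
from h import *
go(None)
a=optics.get_image('scene')[210:310,210:330];b=optics.get_image('wrist')[130:280,190:370]
cv2.imwrite('pics/g.png',np.hstack([cv2.resize(a,(396,330),interpolation=2),cv2.resize(b,(396,330),interpolation=2)]))"
```

```text
t 16.9 pos [479.4 209.3  26.6] yang 0.008 w 9.7 g 30.0 f [ 1.9 -0.2 -1.7] tool z [ 5.e-04  2.e-04 -1.e+00]
```

```bash
python3 -c "
from h import *
cv2.imwrite('pics/top1.png',optics.get_image('top')); cv2.imwrite('pics/sc1.png',optics.get_image('scene'))"
```

Request:
move_arm(
  rows=[
    [0,0,-1,0,0],
    [0,0,-3,0,0],
    [0,0,-4,0,0],
    [0,0,-3.4,0,0],
    [-3,0.9,0,-5,0],
    [0,0,0,5,0],
    [0,0,0,0,0],
  ],
)

```text
t: 17.98
ee_pos: [487.6, 178.9, 141.0]
orientation: [-2.212, -2.23, 0.001]
ft_force: [0.4, -0.2, -0.6]
width: 9.4
grasp_force: 30.0
```

Request:
move_arm(
  rows=[
    [-5.1,1.5,0,0,0],
    [-5.1,1.5,0,0,0],
    [-5.1,1.5,0,0,0],
    [-5.1,1.5,0,0,0],
    [-5.1,1.5,0,0,0],
    [-5.4,1.6,0,0,0],
    [0,0,0,0,0],
  ],
)

```text
t: 18.85
ee_pos: [582.3, -131.9, 140.5]
orientation: [2.215, 2.228, -0.0]
ft_force: [-0.8, 0.5, -0.4]
width: 9.8
grasp_force: 30.0
```

Request:
move_arm(
  rows=[
    [0,0,0,-10,0],
    [0,0,0,-10,0],
    [0,0,0,-10,0],
    [0,0,0,-10,0],
    [0,0,0,-10,0],
    [0,0,0,-10,0],
    [0,0,0,-10,0],
    [0,0,0,-7.9,0],
    [0,0,0,0,0],
    [0,0,0,0,0],
  ],
)

```text
t: 20.1
ee_pos: [581.4, -128.1, 140.5]
orientation: [-0.321, -3.124, -0.0]
ft_force: [-0.5, -0.6, -1.3]
width: 9.6
grasp_force: 30.0
```

```bash
python3 -c "
from h import *
go([542,-121.7,141],1.368)
b=optics.get_image('wrist');cv2.imwrite('pics/w5.png',b)
print('lock',proj('wrist',[542,-121.7,86.5]),proj('top',[542,-121.7,86.5]))
p=get_obs()['ee_pos'];print('tip',proj('wrist',p-[0,0,16.6]),proj('wrist',p+[0,0,50]))
a=cv2.imread('pics/top1.png')[205:240,360:400]
b=b[130:280,200:360]
cv2.imwrite('pics/cmp.png',np.hstack([cv2.resize(a,(357,312),interpolation=2),cv2.resize(b,(416,390),interpolation=2)[:312]]))"
```

```text
t 20.1 pos [ 581.4 -128.1  140.5] yang 1.366 w 9.6 g 30.0 f [-0.5 -0.6 -1.3] tool z [-7.e-04  3.e-04 -1.e+00]
shift cm [ 3.991 -0.169 -0.046] turn deg -0.1
lock [279.46001238 174.97855216] [374.96927923 221.20842338]
tip [281.27830907 234.92603337] [281.27356368 275.0774379 ]
```

View pics/cmp.png

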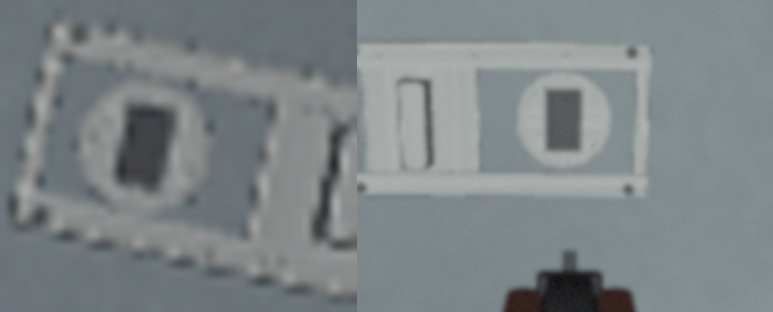

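The wrist crop shows the cover clicked open and the keyhole at about (279.6,176), within 1 mm of my estimate. The key blade hangs straight, with its tip at about (281.5,227).

Request:
move_arm(
  rows=[
    [2,-0.1,0,0,0],
    [1.93,-0.09,0,0,0],
    [0,0,1.5,0,0],
    [0,0,1.5,0,0],
    [0,0,0,0,0],
    [0,0,0.5,0,0],
    [0,0,0.4,0,0],
    [0,0,0,0,0],
  ],
)

```text
t: 21.15
ee_pos: [542.9, -122.9, 101.3]
orientation: [-0.318, -3.125, -0.0]
ft_force: [0.2, -0.5, -0.9]
width: 9.6
grasp_force: 30.0
```

Request:
move_arm(
  rows=[
    [0,0,0.3,0,0],
    [0,0,0.3,0,0],
    [0,0,0,0,0],
  ],
)

```text
t: 21.52
ee_pos: [542.8, -122.9, 95.4]
orientation: [-0.318, -3.125, -0.0]
ft_force: [0.4, -0.0, -0.4]
width: 10.0
grasp_force: 30.0
```

Request:
move_arm(
  rows=[
    [0,0,0.3,0,0],
    [0,0,0.3,0,0],
    [0,0,0,0,0],
  ],
)

```text
t: 21.9
ee_pos: [544.1, -123.2, 89.7]
orientation: [0.318, 3.123, -0.001]
ft_force: [4.5, -1.7, -1.2]
width: 9.4
grasp_force: 30.0
```

Request:
move_arm(
  rows=[
    [0,0,0.2,0,0],
    [0.1,0,0.1,0,0],
    [-0.2,0,0.1,0,0],
    [0.2,0,0.1,0,0],
    [-0.1,0,0,0,0],
  ],
)

```text
t: 22.52
ee_pos: [544.6, -123.4, 85.9]
orientation: [0.318, 3.122, -0.001]
ft_force: [2.7, -1.4, 10.0]
width: 10.0
grasp_force: 30.0
```

Request:
move_arm(
  rows=[
    [-0.2,0,0.1,0,0],
    [0.2,0,0.1,0,0],
    [-0.3,0,0.1,0,0],
    [0.2,0,0.1,0,0],
    [-0.2,0,0,0,0],
    [0.15,0,0,0,0],
  ],
)

```text
t: 23.28
ee_pos: [544.3, -123.2, 80.2]
orientation: [-0.318, -3.125, -0.0]
ft_force: [4.5, -1.1, -3.3]
width: 10.1
grasp_force: 30.0
```

Request:
move_arm(
  rows=[
    [-0.1,0,0.2,0,0],
    [0,0,0.2,0,0],
    [-0.15,0,0.1,0,0],
    [0.25,0,0.1,0,0],
    [-0.2,0,0.1,0,0],
    [0.2,0,0.1,0,0],
    [-0.15,0,0,0,0],
  ],
)

```text
t: 24.15
ee_pos: [545.1, -123.4, 72.6]
orientation: [-0.318, -3.124, -0.0]
ft_force: [-2.5, 0.4, 3.9]
width: 9.8
grasp_force: 30.0
```

Request:
move_arm(
  rows=[
    [0.05,0,0.1,0,0],
    [0,0,0.1,0,0],
    [0,0,0,0,0],
  ],
)

```text
t: 24.52
ee_pos: [545.0, -123.4, 70.8]
orientation: [-0.318, -3.125, -0.0]
ft_force: [-1.6, 0.1, 6.9]
width: 9.8
grasp_force: 30.0
```

Request:
move_arm(
  rows=[
    [0,0,0.15,0,0],
    [0,0,0,0,0],
    [0,0,0,0,0],
  ],
)

```text
t: 24.9
ee_pos: [545.1, -123.4, 70.5]
orientation: [-0.318, -3.125, -0.0]
ft_force: [-5.1, 1.5, 21.1]
width: 9.7
grasp_force: 30.0
```

Request:
move_arm(
  rows=[
    [0.06,0,-0.1,0,0],
    [0,0,0,0,0],
    [0,0,0,9,0],
    [0,0,0,9,0],
    [0,0,0,9,0],
    [0,0,0,9,0],
    [0,0,0,9,0],
  ],
)

```text
t: 25.78
ee_pos: [544.4, -123.8, 70.7]
orientation: [-1.496, -2.762, 0.002]
ft_force: [-3.7, -3.4, 11.8]
width: 9.9
grasp_force: 30.0
```

Request:
move_arm(
  rows=[
    [0,0,0,9,0],
    [0,0,0,9,0],
    [0,0,0,9,0],
    [0,0,0,7,0],
    [0,0,0,0,0],
  ],
)

```text
t: 26.4
ee_pos: [543.3, -124.0, 70.7]
orientation: [-2.233, -2.207, 0.004]
ft_force: [-7.7, -3.4, 16.0]
width: 10.0
grasp_force: 30.0
```

```bash
python3 -c "
from h import *
go([544.7,-123.3,70.5],1.368-1.5); o=get_obs(); print(o['moment'],o['qpos'])"
```

```text
t 26.4 pos [ 543.3 -124.    70.7] yang -0.012 w 10.0 g 30.0 f [-7.7 -3.4 16. ] tool z [-2.9e-03 -9.0e-04 -1.0e+00]
shift cm [0.075 0.135 0.019] turn deg 6.89
[-0.82388468  1.44027825  0.1132462 ] [-0.24483296  0.49915655  1.85591726 -0.00222782  0.78908617 -0.23158694]
```

Request:
move_arm(
  rows=[
    [0,-0.05,0,6,0],
    [0,-0.05,0,5,0],
    [0,0,0,0,0],
  ],
)

```text
t: 26.78
ee_pos: [543.0, -124.0, 70.7]
orientation: [-2.435, -1.984, 0.003]
ft_force: [-3.6, -3.2, 12.9]
width: 9.9
grasp_force: 30.0
```

```bash
python3 -c "
from h import *
go([544.7,-123.3,70.5],1.368-1.5); o=get_obs(); print(o['moment'])"
```

```text
t 26.77 pos [ 543.  -124.    70.7] yang -0.203 w 9.9 g 30.0 f [-3.6 -3.2 12.9] tool z [-0.0016 -0.001  -1.    ]
shift cm [0.099 0.156 0.022] turn deg -4.09
[-0.76463709  1.05234014  0.14459533]
```

Request:
move_arm(
  rows=[
    [0,0,0,5,0],
    [0,0,0,0,0],
    [0,0,0,0,0],
  ],
)

```text
t: 27.15
ee_pos: [542.8, -123.9, 70.7]
orientation: [-2.518, -1.877, 0.003]
ft_force: [-5.9, -2.8, 13.2]
width: 9.5
grasp_force: 30.0
```

```bash
python3 -c "
from h import *
go(None,None); o=get_obs(); print(o['moment'])
for c,f in (('top','top1'),('scene','sc1')):
  a=cv2.imread(f'pics/{f}.png'); b=optics.get_image(c); cv2.imwrite(f'pics/{c}9.png',b)
  Rt=R.from_euler('z',-.203).as_matrix()
  for d in (118,130,144):  # mm in front of till centre, mid-lip, z~45
    for yy in (-50,0,50):
      X=np.array([583.5,-161.5,0])+Rt@[-d,yy,45]; u,v=np.round(proj(c,X)).astype(int)
      print(c,d,yy,(u,v),a[v,u],b[v,u])"
```

```text
t 27.15 pos [ 542.8 -123.9   70.7] yang -0.29 w 9.5 g 30.0 f [-5.9 -2.8 13.2] tool z [-2.e-03 -9.e-04 -1.e+00]
[-0.73422464  1.22700679  0.13079898]
top 118 -50 (np.int64(402), np.int64(262)) [134 134 133] [110 116 115]
top 118 0 (np.int64(379), np.int64(257)) [125 126 125] [184 193 192]
top 118 50 (np.int64(356), np.int64(252)) [134 135 135] [82 80 77]
top 130 -50 (np.int64(401), np.int64(268)) [130 133 134] [112 118 117]
top 130 0 (np.int64(378), np.int64(263)) [133 135 136] [190 196 196]
top 130 50 (np.int64(355), np.int64(258)) [133 135 136] [126 126 123]
top 144 -50 (np.int64(400), np.int64(274)) [132 134 136] [118 123 123]
top 144 0 (np.int64(377), np.int64(269)) [134 136 138] [176 183 183]
top 144 50 (np.int64(354), np.int64(264)) [133 134 136] [128 130 133]
scene 118 -50 (np.int64(363), np.int64(162)) [81 77 71] [84 80 75]
scene 118 0 (np.int64(351), np.int64(171)) [174 174 172] [83 80 73]
scene 118 50 (np.int64(339), np.int64(180)) [176 176 175] [83 78 74]
scene 130 -50 (np.int64(367), np.int64(164)) [167 169 172] [89 86 80]
scene 130 0 (np.int64(355), np.int64(173)) [162 164 166] [177 178 177]
scene 130 50 (np.int64(343), np.int64(183)) [167 169 172] [138 138 136]
scene 144 -50 (np.int64(371), np.int64(166)) [166 169 171] [81 77 71]
scene 144 0 (np.int64(360), np.int64(176)) [167 170 172] [173 173 171]
scene 144 50 (np.int64(348), np.int64(185)) [168 170 172] [176 176 175]
```

The drawer lip moved out about 26 mm in the scene view, so the drawer is ajar. I'll add a small turn for margin and then hand in.

Request:
move_arm(
  rows=[
    [0,0,0,4,0],
    [0,0,0,0,0],
    [0,0,0,0,0],
    [0,0,0,0,0],
  ],
)

```text
t: 27.75
ee_pos: [542.7, -123.8, 70.7]
orientation: [-2.582, -1.788, 0.004]
ft_force: [-7.0, -3.5, 14.7]
width: 10.0
grasp_force: 30.0
```

```bash
python3 -c "
from h import *
go(None,None); print(get_obs()['moment']); print(close_job())"
```

```text
t 27.75 pos [ 542.7 -123.8   70.7] yang -0.359 w 10.0 g 30.0 f [-7.  -3.5 14.7] tool z [-2.3e-03 -7.0e-04 -1.0e+00]
[-0.6065404   1.28726657  0.17805027]
the job is handed in; nothing more can be done
None
```

I handed the job in at 27.75 s: the cover is pushed to its open stop, the round key is fully in the lock and still held turned about 99° at the gripper, and the drawer has sprung out about 26 mm. The hand-in returned no verdict, and I didn't re-check the other two keys, mug, cup or timer afterwards.

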